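# Press home a sprung bumper strip on a free turntable

### The arm

A 6-joint arm with a two-finger parallel gripper is mounted at the origin on the work surface. World frame = base frame: x ahead of the robot, y to its left, z up, the work surface at z = 0. Lengths are in mm, angles in rad, forces in N, time in s.
With the tool pointing down it reaches from about 250 to 775 mm from the base axis. Payload 4 kg.
Tool frame: the origin (TCP) lies between the finger pads, 19 mm behind the fingertips; this is the grasp point; z points along the fingers, y is the line along which they close (so a half turn about z gives the same grasp; the last joint's range is limited). The gripper opens to 85 mm and grips with 20 to 120 N. Pads are 22 mm wide; open, the fingers measure 114 mm over their backs; the gripper's body (76 mm by 85 mm) begins 54 mm behind the grasp point. The pads swing forward as they close: fully open they stand 13 mm farther back than shut.
Start: joints at [-1.246, 0.087, 1.371, -0, 1.684, -0.103], TCP at [228.177, -500.451, 250.041] pointing down, gripper open.
Joint ranges: [-3.1, 3.1], [-0.76, 2.03], [0.27, 2.55], [-1.08, 4.22], [0.17, 2.65], [-2.57, 2.57]. Speed limits (rad/s): [2.79, 2.79, 3.14, 3.14, 3.14, 3.14].

### API

Orientations are given as a rotation vector (axis times angle).
In Python, from workcell import * gives the robot as it stands. The module is installed in compiled form; this text tells all that it offers.
- The arm moves only by the tool play_rows, never from a script. Its argument "deltas" is a list that holds one entry, the list of rows, each a list of 7 numbers: the opening, from -1 (shut) to 1 (fully open), then the shift along the tool's x, y, z in m, then the turn, a rotation vector about the tool's x, y, z in rad. In form: [[[grip, x, y, z, ax, ay, az], ...]]. A call has 1 to 5 rows; each row shifts and turns the commanded pose from where the row before left it, along the tool's axes as they then stand; what a row does not reach is not made up. A row lasts 1/10 s, in which the tool goes at most 50 mm and 8.59 degrees, less where a joint would pass 70% of its speed; a pose out of reach is approached as far as the arm can. A call with a gripper value outside its range is refused whole. The fingers move at their own pace and stop on an object; "squeeze" is the grip in N (left out, the last holds). Time passes only in rows, so rows that do not move let the fingers close. It gives the time, the measured TCP pose, the force, the opening and the grip force at its end, in the units of the state.
- get_obs(): the state, without advancing time (a new reading comes with each control period).
- capture(name): name is "side" or "top" or "wrist"; returns a dict with "img" (480x640x3 uint8, blue, green, red), "z_map" (480x640 float32, mm along the optical axis (not along the pixel's ray), 0 where there is no reading), "fov_y" (degrees; the focal length in pixels is half the picture's height over the tangent of half this angle, whatever the lens; pixels are square), "cx", "cy" (the principal point, pixels), "R" (3x3) and "t" (3): a world point X has camera coordinates R X + t; the wrist camera has in their place "mount" (4x4, takes a point from camera to tool coordinates, whose origin is the TCP and whose axes are the flange's). Camera axes: x right, y down, z forward; pixel columns grow to the right and rows downward; lengths in mm; the calibration is good to about 2 mm. A picture is of the moment at which its call begins: read the wrist's pose just before it.
- sign_off(): hands the job in; it is judged then, once.
The state is a dict: "t": time; "joint_pos": joint angles; "joint_vel": joint speeds; "tau": joint torques, N m; "tcp_pos": TCP position; "eef_rot": TCP orientation; "force": force on the tool from outside, world axes, zero at the start; "moment": the same for the moment, N m; "width": opening from 0.0 (shut) to 1.0 (fully open); "gripper_force": force on a finger pad.
Only numpy, scipy, OpenCV 4.12 (cv2) and the standard library are available. Lean on these libraries where they do the work, as an engineer would, in place of code of your own. Each camera call takes 0.05 s, during which the arm holds its last target. There are 200 camera calls.

### The job

The grey strip on the housing's bulging front rides on springs and has to be run in: put the closed gripper's fingertips on at its left end (the robot's left) and stroke along it, without lifting off between its ends, to the right end and then back to the middle, pressing lightly all the way (about 3 to 4 N; under 1 N or over 7 N does not count and 10 N is too much) and never touching the housing. The housing turns freely on its turntable whenever it is pressed off its middle, so steer it by where you press: do not let it swing more than 40 degrees either way or drive the strip onto its stop, and at the middle bring the housing square to its stand and keep it square and pressed for five seconds. Finish there, still pressing, with the housing square and still; leave the scanner and the connectors alone.

Things in the scene. Friction and masses are not known exactly. Their poses are not given: they have to be found in the camera images.
- stand: Fixed dark steel base plate, 360 x 300 mm, of the turntable. Origin on the bench under the turntable axis; x points away from the robot (yaw to 0.2 rad), y left, z up. Its place and yaw differ from run to run.
- strip_travel (a joint): How far (m) the strip is pushed in towards the housing along the housing's own x: 0 relaxed, stop at 0.07. Spring 130 N/m towards 0, damping 6 N s/m, 0.25 kg moving: 3.5 N steady reads 0.027, 7 N reads 0.054.
- turntable (a joint): Turn (rad) of the steel disc (300 mm across, top 69 mm up; bar in front to 85 mm): counter-clockwise from above positive, 0 = square to the stand. No spring, it coasts: damping 0.02 N m s/rad, inertia about 0.2 kg m2, stops +-1.0. Pressed on the left flank it turns negative, on the right positive; lever arm |y|/0.955 - 0.013 m for contact at y, strip 27 mm in; the nose hardly does.
- housing: Black power-supply case fixed on the turntable, 262 mm wide, its back 190 mm behind the axis, front 84 mm behind the relaxed strip's face, top 131 mm above the bench, 4 kg (hidden: 0.75 to 1.3 times). Origin on the turntable axis at bench height; x to its back, y to its left.
- strip: Grey strip (friction 0.02), 44 mm high (84 to 128 mm up), 250 mm long. Origin: tip of its nose, 106 mm up, relaxed 72 mm before the turntable axis; x into the housing, y to the left end. Upright face, in plan a blunt prow to the robot: round nose of 35 mm radius for y within 0.0103, then flanks x = 0.0016 + 0.309 (|y| - 0.0103). Ends: beyond y = +-0.06; middle: within 0.05 (of the TCP).
- strip_left (a point): Upper corner at the left end of the strip, 125 mm from its middle, 128 mm above the bench. On a flank, flat fingertips touch with their edge nearer the nose (for a 20 mm wide pad 10 mm off the TCP).
- strip_right (a point): Upper corner at the right end of the strip, 125 mm from its middle, 128 mm above the bench.
- scanner: Black hand scanner on a grey foot, 100 mm long, 81 mm high, standing by on the right.
- connectors: White card with five green connectors, 160 x 50 mm, 26 mm high, lying by on the left.

How it is judged (in metres and radians):
On the way, in this order (a step that is already met when the one before it is completed fails the run):
1. fingertips press the strip's left end with 1 to 7 N (contact force between the fingers and strip between 1 and 7 N and y of the grasp point in the frame of strip between 0.06 and 0.125 m), for 0.2 s.
2. the stroke passes the middle in contact, 1 to 7 N (contact force between the fingers and strip between 1 and 7 N and y of the grasp point in the frame of strip between -0.05 and 0.05 m), for 0.1 s.
3. fingertips press the strip's right end with 1 to 7 N (contact force between the fingers and strip between 1 and 7 N and y of the grasp point in the frame of strip between -0.125 and -0.06 m), for 0.2 s.
4. back at the middle (within 50 mm), 1 to 7 N, housing square within 0.1 rad, kept up for 5 s (all of step 2 and value of joint turntable between -0.1 and 0.1 rad), for 5 s.
At the end, for the whole second after the job is handed in: The program finishes while holding: fingertips press the strip within 55 mm of its middle with 1 to 7 N, the housing is square within 0.15 rad and turns slower than 0.12 rad/s, the strip is pushed in 8 to 55 mm, all through the last second (contact force between the fingers and strip between 1 and 7 N and y of the grasp point in the frame of strip between -0.055 and 0.055 m and value of joint turntable between -0.15 and 0.15 rad and velocity of joint turntable between -0.12 and 0.12 rad/s and value of joint strip_travel between 0.008 and 0.055 m); the arm keeps its last pose, push and grip.
It fails at once if strip pressed with more than 10 N (contact force between the fingers and strip above 10 N).
It fails at once if fingertips off the strip (under 0.3 N) right in front of it between its ends (y of the grasp point in the frame of strip between -0.05 and 0.05 m and x of the grasp point in the frame of strip between -0.04 and 0.02 m and z of the grasp point in the frame of strip between -0.05 and 0.05 m and contact force between the fingers and strip below 0.3 N).
It fails at once if housing swung more than 0.7 rad from square, or strip driven onto its stop (value of joint turntable above 0.7 rad or value of joint turntable below -0.7 rad or value of joint strip_travel above 0.067 m).
It fails at once if housing itself touched by the robot (contact force between the arm and housing above 1 N).
It fails at once if scanner or connectors disturbed (distance of any of scanner, connectors from where it was at the start of the episode above 0.03 m).
It also fails if it takes over 45 s, if anything falls off the work surface, if the arm or the gripper's body presses on something with over 40 N, if the wrist force passes 120 N, or if a joint passes its speed limit or range.

## Working session

There is one attempt and no reset: what is moved stays moved. The work goes in short steps, Python scripts to look and compute and a tool call to move; the robot and the scene stay as the last step left them, time stands still between calls to the robot, and variables do not carry over. Pictures are saved under pics/ and viewed, at most 10 in all, crops included, and the job is handed in when it is done.

Besides the shell and the picture viewer there is one more tool, called after "Request:" as name(argument=value, ...) on one line, values as JSON. play_rows: Moves the arm, as the interface text tells. Its arguments: {"type":"object","properties":{"deltas":{"type":"array"},"squeeze":{"type":"number"}},"required":["deltas"]}

```bash
mkdir -p pics; python3 - <<'E'
from workcell import *
import cv2,numpy as np
print(get_obs())
for n in("top","side"):
    c=capture(n);cv2.imwrite(f"pics/{n}0.png",c["img"]);np.savez(f"{n}0.npz",**c)
    print(n,{k:c[k] for k in c if k not in("img","z_map")})
E
```

```text
{'t': 0.0, 'joint_pos': array([-1.24609094e+00,  8.80037565e-02,  1.37227944e+00, -1.44426457e-06,
        1.68356443e+00, -1.03093360e-01]), 'joint_vel': array([ 0.00075989,  0.00072289, -0.00055699,  0.00089101,  0.00147421,
       -0.00188069]), 'tau': array([-1.01879763e-03, -3.51866984e+01, -3.13272500e+01, -1.80566071e-04,
        1.06771651e-02, -3.28966721e-07]), 'tcp_pos': array([ 228.03292875, -500.00833476,  248.79962958]), 'eef_rot': array([-3.06780781e+00, -6.66396253e-01,  3.93643433e-04]), 'force': array([-0.93959724, -0.4876544 ,  0.69221368]), 'moment': array([-0.02442133,  0.01714003,  0.04506853]), 'gripper_force': 0.0, 'width': 0.9995865696461702}
top {'fov_y': 56.92214681112336, 'cx': 317.2705521077405, 'cy': 243.41714126209618, 'R': array([[-0.02972114, -0.99953186,  0.00726107],
       [-0.98827817,  0.0282967 , -0.15001852],
       [ 0.14974283, -0.01163468, -0.98865652]]), 't': array([  17.11188323,  586.78377848, 1146.01068411])}
side {'fov_y': 50.63148858962361, 'cx': 320.6420601803773, 'cy': 243.91478867891243, 'R': array([[-0.9757758 , -0.21809544,  0.01720377],
       [-0.15807172,  0.64848704, -0.74463272],
       [ 0.15124458, -0.72931402, -0.66725268]]), 't': array([ 548.96143717,  149.58700715, 1075.76626805])}
```

View pics/top0.png

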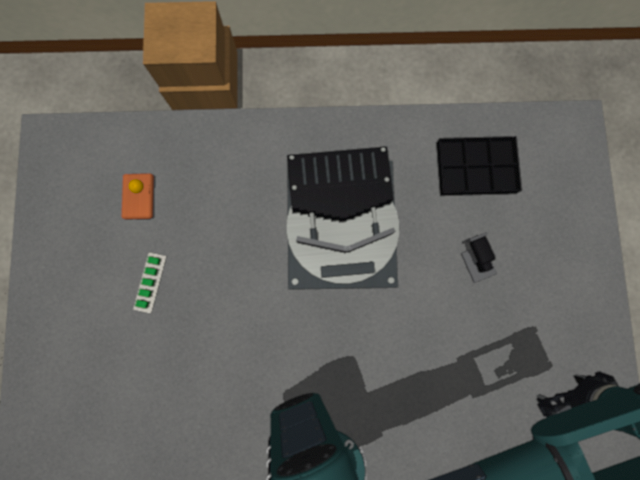

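View pics/side0.png

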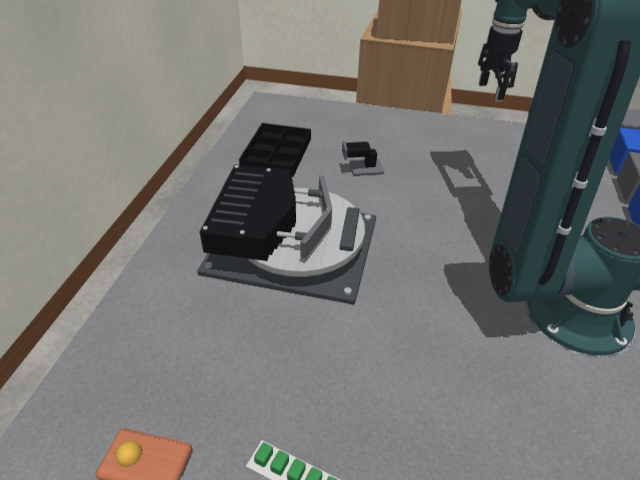

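Top view: the disc is at about (343,238). The strip runs from (297,240) over the nose (346,250) to (394,231), and the bar is at (347,270). The housing's back edge runs (289,155)-(388,148), and the plate's front corners are at (288,289) and (398,288). The connectors (150,283) and the scanner (482,257) stand well clear, and the side view agrees.

```bash
cat > h.py <<'E'
import numpy as np,cv2
def cloud(c):
    f=240/np.tan(np.radians(c["fov_y"])/2); v,u=np.mgrid[:480,:640]; z=c["z_map"]
    P=np.stack([(u-c["cx"])/f*z,(v-c["cy"])/f*z,z],-1)
    return (P-c["t"])@c["R"]
def toplane(c,uv,h):
    f=240/np.tan(np.radians(c["fov_y"])/2); uv=np.asarray(uv,float)
    d=np.c_[(uv[:,0]-c["cx"])/f,(uv[:,1]-c["cy"])/f,np.ones(len(uv))]@c["R"]; o=-c["t"]@c["R"]
    return (o+d*((h-o[2])/d[:,2])[:,None])[:,:2]
E
python3 - <<'E'
from h import *
c=dict(np.load("top0.npz")); P=cloud(c); z=P[...,2]; g=c["img"].astype(int)
b=g.mean(-1); roi=np.zeros((480,640),bool); roi[130:300,270:420]=1
print("cam",-c["t"]@c["R"], "bench z",np.median(z[300:330,100:250]))
m=roi&(z>118)&(z<145)
n,l,s,_=cv2.connectedComponentsWithStats(m.astype(np.uint8)); 
for i in range(1,n):
    if s[i,4]>40: print(i,s[i],np.median(z[l==i]),np.median(b[l==i]))
for lo,hi in((5,40),(55,80),(80,100),(100,118)):
    k=roi&(z>lo)&(z<hi); print(lo,hi,k.sum(),np.median(z[k]) if k.any() else 0,np.median(b[k]))
print(np.round(z[200:290:3,346]),b[200:290:3,346].astype(int))
cv2.imwrite("pics/crop.png",cv2.resize(c["img"][135:300,270:420],None,fx=3.6,fy=3.6,interpolation=cv2.INTER_CUBIC))
E
```

```text
cam [ 408.80730528   13.83328875 1220.91512179] bench z 0.9613260884943443
1 [ 287  146  107   73 6249] 131.90636379619235 29.666666666666668
3 [296 227 100  24 541] 128.56159144825816 105.33333333333333
5 40 2318 16.061299058872294 72.66666666666667
55 80 4848 69.73601223567225 160.33333333333334
80 100 834 85.99350226610687 70.66666666666667
100 118 498 111.38233851632243 65.66666666666667
[132. 133. 133. 131. 133. 135. 116.  76.  71.  69.  66.  72.  73.  67.
  70.  70. 128. 112.  69.  69.  69.  68.  88.  88.  85.  84.  67.  68.
  23.  19.] [ 31  30  32  30  32  31  13 117 161 162 162 160 162 163 160 151 114  70
 163 165 166 143  68  69  71 109 167 166  75  66]
```

View pics/crop.png

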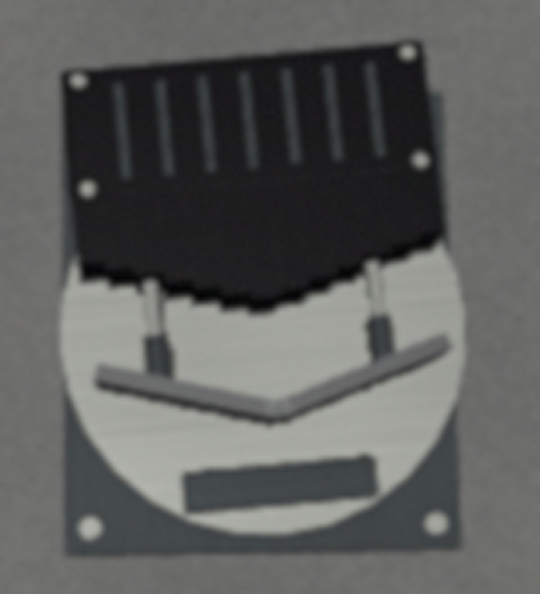

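The crop shows the housing's four bright screws (78,80), (407,51), (88,188), (420,160), and the plate's front edge with screws (90,527), (436,523). The strip's nose is near (275,410). I'll measure from these.

```bash
cat >> h.py <<'E'
def screws(c):
    z=cloud(c)[...,2]; g=cv2.cvtColor(c["img"],cv2.COLOR_BGR2GRAY)
    top=((z>122)&(z<142)&(g<60)); top[:, :230]=0; top[:,460:]=0
    hull=cv2.morphologyEx(top.astype(np.uint8),cv2.MORPH_CLOSE,np.ones((9,9)))
    m=((g>75)&(hull>0)&(z>120)&(z<145)).astype(np.uint8)
    n,l,s,ce=cv2.connectedComponentsWithStats(m); out=[]
    for i in range(1,n):
        if s[i,4]>=5 and max(s[i,2:4])<9:
            x,y,w,h=s[i,:4]; y0,x0=max(y-2,0),x-2
            p=g[y0:y+h+2,x0:x+w+2].astype(float); p=np.clip(p-45,0,None); yy,xx=np.mgrid[y0:y0+p.shape[0],x0:x0+p.shape[1]]
            out.append([(p*xx).sum()/p.sum(),(p*yy).sum()/p.sum()])
    return np.array(out)
E
python3 - <<'E'
from h import *
c=dict(np.load("top0.npz")); P=cloud(c); z=P[...,2]; g=cv2.cvtColor(c["img"],cv2.COLOR_BGR2GRAY)
s=screws(c); print(s.round(1)); S=toplane(c,s,132); print("housing screws",S.round(1))
roi=np.zeros((480,640),bool); roi[130:300,270:420]=1
# disc: boundary of everything at z 60..130 in front => white z~69; hull pts
k=(roi&(z>58)&(z<80)&(g>140)).astype(np.uint8)
cn=max(cv2.findContours(k,cv2.RETR_EXTERNAL,cv2.CHAIN_APPROX_NONE)[0],key=len)[:,0]
w=toplane(c,cn,69.5); w=w[w[:,0]<w[:,0].max()-45]
from scipy.optimize import least_squares
r=least_squares(lambda p:np.hypot(w[:,0]-p[0],w[:,1]-p[1])-p[2],[580,-20,150],loss="soft_l1",f_scale=1.5); print("disc",r.x.round(1),np.abs(r.fun).mean())
# plate: front edge and sides
k=roi&(z>8)&(z<32)&(g<100)&(g>40); 
F=[];L=[];R=[]
for u in range(292,394):
    v=np.nonzero(k[:,u])[0]; v=v[v>262]
    if len(v): F.append([u,v.max()+.5])
for v in range(272,286):
    u=np.nonzero(k[v])[0]; L.append([u.min()-.5,v]);R.append([u.max()+.5,v])
for n,e in(("front",F),("L",L),("R",R)):
    q=toplane(c,e,16).astype(np.float32); d=cv2.fitLine(q,cv2.DIST_HUBER,0,.01,.01).ravel(); print(n,np.degrees(np.arctan2(d[1],d[0])),d[2:])
# plate bright screws
m=((g>120)&roi).astype(np.uint8); m[:270]=0
n,l,st,ce=cv2.connectedComponentsWithStats(m); 
for i in range(1,n): print(st[i],ce[i], toplane(c,[ce[i]],18))
# strip
k=roi&(z>120)&(z<136)&(g>85); k[:224]=0
p=P[k][:,:2]; print("strip n",len(p)); np.save("strip.npy",p)
best=least_squares(lambda q:(lambda X,Y: X-(0.309*np.sqrt(Y**2+30)) )(*(((p-q[:2])@np.array([[np.cos(q[2]),-np.sin(q[2])],[np.sin(q[2]),np.cos(q[2])]])).T)),[500,-20,.05],loss="soft_l1",f_scale=2)
print("strip fit mid-thickness",best.x,np.abs(best.fun).mean())
e=p[[p[:,1].argmax(),p[:,1].argmin(),p[:,0].argmin()]];print(e)
E
```

```text
[[383.  147.6]
 [290.9 155.7]
 [386.4 179. ]
 [293.9 187. ]]
housing screws [[ 818.2 -175.5]
 [ 803.    61.9]
 [ 734.6 -179.8]
 [ 719.9   56.1]]
disc [683.9 -67.5 155.5] 20.45116789042294
front 89.123116 [ 466.16385 -105.86458]
L -1.125491 [499.65213   83.378174]
R -3.2625015 [ 486.55563 -215.7941 ]
[307 270  67  13 354] [340.63276836 277.07909605] [[496.69053676 -61.04290623]]
[375 270   4   3   8] [376.125 270.625] [[ 511.44343029 -158.43337463]]
[292 279   6   6  29] [294.44827586 281.31034483] [[488.88063599  64.63432892]]
[388 278   6   5  26] [390.5 280. ] [[ 484.80384607 -196.24972622]]
strip n 465
strip fit mid-thickness [559.66958639 -72.2272282   94.31077808] 3.0168589915241197
[[ 584.11039466   53.75952615]
 [ 600.1274421  -194.88995676]
 [ 555.06285708  -69.74651561]]
```

Request:
play_rows(deltas=[[[-1, 0, 0, 0, 0, 0, 0.148], [-1, 0, 0, 0, 0, 0, 0.148], [-1, 0, 0, 0, 0, 0, 0.147]]], squeeze=60)

```text
t: 0.4
tcp_pos: [228.1, -500.1, 249.3]
eef_rot: [-3.14, 0.033, 0.001]
force: [0.4, -0.2, -0.4]
width: 0.516
gripper_force: 0.0
```

```bash
cat >> h.py <<'E'
PSI=-0.016
def tool():
    from workcell import get_obs
    from scipy.spatial.transform import Rotation as Ro
    o=get_obs(); M=Ro.from_rotvec(o["eef_rot"]).as_matrix()
    return o,np.arctan2(M[1,0],M[0,0]),M
E
python3 - <<'E'
from h import *
from scipy.optimize import least_squares
o,yaw,M=tool(); print(o["t"],o["tcp_pos"],yaw,M[:,2],o["width"],o["force"])
c=dict(np.load("top0.npz")); z=cloud(c)[...,2]; g=cv2.cvtColor(c["img"],cv2.COLOR_BGR2GRAY)
# disc front rim: per column lowest bright pixel
E=[]
for u in range(292,396):
    v=np.nonzero(g[240:290,u]>120)[0]
    if len(v): 
        v=v.max()+240
        if 58<z[v-2,u]<80: E.append([u,v+.5])
w=toplane(c,E,69)
r=least_squares(lambda p:np.hypot(w[:,0]-p[0],w[:,1]-p[1])-150,[628,-67],loss="soft_l1",f_scale=1); print("axis by disc",r.x,np.abs(r.fun).mean(),len(w))
E
```

```text
0.4 [ 228.09699689 -500.14641064  249.27375242] -0.021291716262681896 [-4.16757202e-04  1.34899044e-03 -9.99999003e-01] 0.5160495796849622 [ 0.36786843 -0.21608691 -0.42552129]
axis by disc [627.81704199 -67.4612114 ] 0.841783581367979 87
```

Request:
play_rows(deltas=[[[-1, 0.0225, -0.0425, 0, 0, 0, 0], [-1, 0.0225, -0.0425, 0, 0, 0, 0], [-1, 0.0225, -0.0425, 0, 0, 0, 0], [-1, 0.0225, -0.0425, 0, 0, 0, 0], [-1, 0.0225, -0.0425, 0, 0, 0, 0]]])

```text
t: 0.9
tcp_pos: [344.2, -287.8, 249.5]
eef_rot: [-3.141, 0.025, 0.0]
force: [1.3, -1.0, 0.2]
width: -0.006
gripper_force: 0.0
```

Request:
play_rows(deltas=[[[-1, 0.0225, -0.0425, 0, 0, 0, 0], [-1, 0.0225, -0.0425, 0, 0, 0, 0], [-1, 0.0225, -0.0425, 0, 0, 0, 0], [-1, 0.0225, -0.0425, 0, 0, 0, 0], [-1, 0.0225, -0.0425, 0, 0, 0, 0]]])

```text
t: 1.4
tcp_pos: [459.9, -77.0, 249.6]
eef_rot: [3.141, -0.024, -0.001]
force: [0.3, -0.6, -0.1]
width: -0.005
gripper_force: 0.0
```

Request:
play_rows(deltas=[[[-1, 0.0225, -0.0425, 0, 0, 0, 0], [-1, 0.022, -0.0425, 0, 0, 0, 0], [-1, 0, 0, 0.045, 0, 0, 0], [-1, 0, 0, 0.045, 0, 0, 0], [-1, 0, 0, 0, 0, 0, 0]]])

```text
t: 1.9
tcp_pos: [499.2, 6.7, 150.8]
eef_rot: [-3.14, 0.022, 0.031]
force: [-0.7, 0.5, -1.5]
width: -0.005
gripper_force: 0.0
```

```bash
cat >> h.py <<'E'
AX=np.array([627.8,-67.5]); TH0=0.079
def screen():
    """turntable angle: visible housing screws matched to the reference picture, rigid about the axis"""
    from workcell import capture
    c=capture("top"); ref=toplane(dict(np.load("top0.npz")),REFPX,132)-AX
    s=screws(c)
    if len(s)==0: return np.nan,0,c
    W=toplane(c,s,132)-AX; a=[]
    best=[]
    for d in np.arange(-.8,.8,.002):
        R=np.array([[np.cos(d),-np.sin(d)],[np.sin(d),np.cos(d)]]); q=ref@R.T
        D=np.linalg.norm(W[:,None]-q[None],axis=2); best.append((np.minimum(D.min(0),12).sum(),d,D))
    _,d,D=min(best,key=lambda b:b[0])
    for j in range(4):
        i=D[:,j].argmin()
        if D[i,j]<10:
            x=np.arctan2(W[i,1],W[i,0])-np.arctan2(ref[j,1],ref[j,0]); a.append((x+np.pi)%(2*np.pi)-np.pi)
    return TH0+np.median(a),len(a),c
REFPX=[[383.0,147.6],[290.9,155.7],[386.4,179.0],[293.9,187.0]]
def stand(p):
    d=np.asarray(p[:2])-AX; return np.array([d[0]*np.cos(PSI)+d[1]*np.sin(PSI),-d[0]*np.sin(PSI)+d[1]*np.cos(PSI)])
HX,HY=11.,14.5
def f(y):
    a=np.abs(y); return np.where(a<10.3,35-np.sqrt(35**2-np.minimum(a,10.3)**2),1.6+.309*(a-10.3))
def contact(p,th,ty=0.):
    """p: TCP in stand frame mm; th: turntable; ty: tool yaw rel. stand -> d(mm), contact y, slope, TCP in strip frame"""
    t=np.linspace(-HY,HY,117); e=np.c_[HX*np.cos(ty)-t*np.sin(ty),HX*np.sin(ty)+t*np.cos(ty)]+p
    c,s=np.cos(th),np.sin(th); h=np.c_[e[:,0]*c+e[:,1]*s,-e[:,0]*s+e[:,1]*c]
    D=h[:,0]+72-f(h[:,1]); i=D.argmax(); y=h[i,1]
    sl=np.sign(y)*.309 if abs(y)>10.3 else y/np.sqrt(35**2-y*y)
    d=D[i]; return d,y,sl,(p[0]*c+p[1]*s+72-max(d,0),-p[0]*s+p[1]*c)
def sim(p,th,om,rows,I=.2,dth=.02,pr=True):
    """rows: (dx forward, dyleft) mm per 0.1 s in stand frame"""
    p=np.array(p,float); dt=.005; dp=None; mx=[0,9]
    for k,r in enumerate(rows):
        for _ in range(20):
            p=p+np.array(r)/20; d,y,sl,q=contact(p,th); v=0 if dp is None or d<0 else (d-dp)/dt/1000; dp=d
            F=max(0,.13*d+6*v) if d>0 else 0
            tau=-F*(sl*(-72+f(y)+max(d,0))+y)/1000
            om+=(tau-dth*om)/I*dt; th+=om*dt
        if pr: print(f"{k+1:2d} p({p[0]:.0f},{p[1]:.0f}) th {th:+.3f} om {om:+.3f} d {d:.1f} N {F*np.hypot(1,sl):.2f} yc {y:.0f} TCPstrip ({q[0]:.0f},{q[1]:.0f})")
    return p,th,om
E
python3 - <<'E'
from h import *
o,yaw,M=tool(); print(o["t"],o["tcp_pos"],yaw,o["width"],o["force"])
th,n,c=screen(); print(th,n); cv2.imwrite("pics/t1.png",c["img"][100:400,170:470])
p=stand(o["tcp_pos"]); print("stand p",p,contact(p,th,yaw-PSI))
w=__import__("workcell").capture("wrist"); cv2.imwrite("pics/w1.png",w["img"])
E
```

```text
1.9 [499.21003304   6.65155907 150.80278815] -0.013873446105925464 -0.005087078736732502 [-0.71538347  0.45239713 -1.50684733]
0.07949937330545258 4
stand p [-129.75988212   72.08471618] (np.float64(-60.85462603455934), np.float64(66.85513827566729), np.float64(0.309), (np.float64(-51.62539186277152), np.float64(82.16200948748089)))
```

Request:
play_rows(deltas=[[[-1, 0, 0, 0.03, 0, 0, 0], [-1, 0, 0, 0, 0, 0, 0]]])

```text
t: 2.2
tcp_pos: [505.5, 4.9, 130.5]
eef_rot: [3.141, -0.025, -0.001]
force: [-1.5, -0.7, -0.5]
width: 0.002
gripper_force: 0.0
```

```bash
python3 - <<'E'
from h import *
o,yaw,M=tool(); print(o["t"],o["tcp_pos"],yaw,M[:,2],o["width"],o["force"])
th,n,c=screen(); p=stand(o["tcp_pos"]); print(th,n,"stand p",p,contact(p,th,yaw-PSI))
from workcell import capture
a=cv2.resize(c["img"][100:400,200:460],(520,600)); s=capture("side")["img"][120:320,180:420]
cv2.imwrite("pics/t2.png",np.hstack([cv2.resize(a,(390,450)),cv2.resize(s,(400,450))]))
E
```

```text
2.2 [505.46151787   4.89413084 130.51724068] -0.016211675425824947 [-3.91264146e-04 -1.45921434e-05 -9.99999923e-01] 0.0017200895192725403 [-1.51140796 -0.72641362 -0.47032124]
0.079516496959162 4 stand p [-123.48107981   70.42753239] (np.float64(-54.090909260513655), np.float64(64.68341627099761), np.float64(0.309), (np.float64(-45.49665682478299), np.float64(80.01343652287582)))
```

View pics/t2.png

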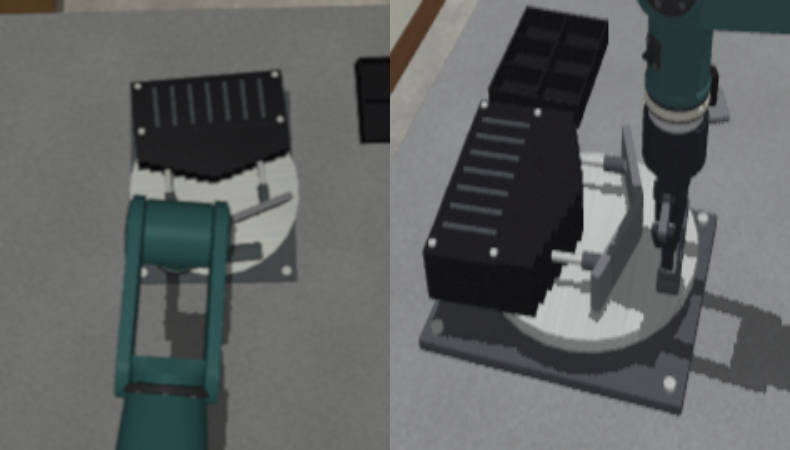

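The top view shows all four housing screws clear of the arm. The side view shows the closed fingers upright in front of the strip's left flank. I'll lower and close in, and simulate the stroke.

Request:
play_rows(deltas=[[[-1, 0.018, 0.002, 0.006, 0, 0, 0], [-1, 0.014, 0.002, 0.006, 0, 0, 0], [-1, 0.008, 0.001, 0, 0, 0, 0], [-1, 0.002, 0, 0, 0, 0, 0]]])

```text
t: 2.7
tcp_pos: [549.1, -0.7, 120.2]
eef_rot: [3.141, -0.025, 0.005]
force: [-0.1, -0.4, 0.2]
width: -0.002
gripper_force: 0.0
```

```bash
python3 - <<'E'
from h import *
o,yaw,M=tool(); print(o["t"],o["tcp_pos"],yaw,o["force"])
th,n,c=screen(); p=stand(o["tcp_pos"]); print(th,n,"stand p",p,contact(p,th,yaw-PSI))
rows=[(5,0)]*4+[(8,0),(6,0)]+[(0,-8)]*2+[(0,-12)]*12+[(0,0)]*2
for I in(.15,.2,.26):
    print(I); sim(p,th,0,rows,I)
E
```

```text
2.7 [549.07954794  -0.69642997 120.19138364] -0.01570598611173868 [-0.13776998 -0.35093786  0.21636677]
0.07948612901423306 4 stand p [-79.77918758  65.53554586] (np.float64(-8.331079176501397), np.float64(56.33853080111311), np.float64(0.309), (np.float64(-2.3236127096883337), np.float64(71.66329000929133)))
0.15
 1 p(-75,66) th +0.079 om +0.000 d -3.2 N 0.00 yc 56 TCPstrip (3,71)
 2 p(-70,66) th +0.079 om -0.004 d 1.9 N 0.58 yc 56 TCPstrip (6,71)
 3 p(-65,66) th +0.078 om -0.028 d 6.9 N 1.26 yc 55 TCPstrip (6,70)
 4 p(-60,66) th +0.073 om -0.068 d 11.8 N 1.92 yc 54 TCPstrip (5,70)
 5 p(-52,66) th +0.063 om -0.137 d 19.6 N 3.14 yc 54 TCPstrip (5,69)
 6 p(-46,66) th +0.045 om -0.226 d 24.9 N 3.72 yc 53 TCPstrip (4,68)
 7 p(-46,58) th +0.018 om -0.307 d 26.1 N 3.64 yc 44 TCPstrip (1,58)
 8 p(-46,50) th -0.016 om -0.370 d 27.6 N 3.87 yc 35 TCPstrip (-2,49)
 9 p(-46,38) th -0.056 om -0.409 d 31.1 N 4.48 yc 21 TCPstrip (-7,35)
10 p(-46,26) th -0.097 om -0.413 d 35.5 N 4.97 yc 8 TCPstrip (-11,21)
11 p(-46,14) th -0.138 om -0.407 d 37.2 N 4.88 yc -5 TCPstrip (-12,7)
12 p(-46,2) th -0.179 o
[... 3207 characters left out ...]
254 d 37.2 N 4.86 yc -4 TCPstrip (-10,-15)
14 p(-46,-22) th -0.130 om -0.252 d 36.3 N 4.81 yc -12 TCPstrip (-7,-28)
15 p(-46,-34) th -0.155 om -0.234 d 34.5 N 4.60 yc -25 TCPstrip (-2,-41)
16 p(-46,-46) th -0.176 om -0.195 d 33.3 N 4.47 yc -38 TCPstrip (2,-54)
17 p(-46,-58) th -0.193 om -0.136 d 32.5 N 4.37 yc -50 TCPstrip (6,-66)
18 p(-46,-70) th -0.203 om -0.059 d 31.7 N 4.25 yc -62 TCPstrip (10,-78)
19 p(-46,-82) th -0.204 om +0.035 d 30.5 N 4.07 yc -74 TCPstrip (13,-90)
20 p(-46,-94) th -0.195 om +0.141 d 28.7 N 3.75 yc -85 TCPstrip (17,-102)
21 p(-46,-94) th -0.175 om +0.247 d 27.1 N 3.57 yc -85 TCPstrip (16,-101)
22 p(-46,-94) th -0.145 om +0.342 d 24.9 N 3.22 yc -84 TCPstrip (16,-100)
```

Request:
play_rows(deltas=[[[-1, 0.005, 0, 0, 0, 0, 0], [-1, 0.005, 0, 0, 0, 0, 0], [-1, 0.005, 0, 0, 0, 0, 0], [-1, 0.005, 0, 0, 0, 0, 0], [-1, 0.006, 0, 0, 0, 0, 0]]])

```text
t: 3.25
tcp_pos: [573.1, -0.3, 117.7]
eef_rot: [-3.141, 0.024, 0.003]
force: [-2.6, 0.3, -0.0]
width: 0.0
gripper_force: 1.3
```

```bash
cat > m.py <<'E'
from h import *
import sys,json,os
o,yaw,M=tool(); th,n,c=screen(); p=stand(o["tcp_pos"]); d,y,sl,q=contact(p,th,yaw-PSI)
L=json.load(open("log.json")) if os.path.exists("log.json") else []
L.append([o["t"],th]); json.dump(L,open("log.json","w"))
om=(L[-1][1]-L[-2][1])/(L[-1][0]-L[-2][0]) if len(L)>1 else 0
F=o["force"]; print(f"t {o['t']:.2f} th {th:+.4f} n{n} mean om {om:+.3f} p {p.round(1)} z {o['tcp_pos'][2]:.0f} F {F.round(1)} | d {d:.1f} N~{.13*d*np.hypot(1,sl):.1f} yc {y:.0f} TCPstrip {np.round(q,1)}")
def go(rows,om_,Is=(.2,),k=None):
    for I in Is: print("I",I); sim(p,th,om_,rows,I)
E
python3 - <<'E'
from m import *
go([(8,0),(3,-6),(0,-10),(0,-12),(-3,-12)]+[(-3,-12)]+[(0,-12)]*9,-.09,(.15,.26))
E
```

```text
t 3.25 th +0.0700 n4 mean om +0.000 p [-55.8  66.3] z 118 F [-2.6  0.3 -0. ] | d 15.6 N~2.1 yc 55 TCPstrip [ 5.4 70. ]
I 0.15
 1 p(-48,66) th +0.057 om -0.174 d 23.2 N 3.62 yc 54 TCPstrip (5,69)
 2 p(-45,60) th +0.035 om -0.264 d 26.9 N 3.90 yc 47 TCPstrip (2,62)
 3 p(-45,50) th +0.004 om -0.337 d 28.9 N 4.06 yc 36 TCPstrip (-1,51)
 4 p(-45,38) th -0.032 om -0.383 d 32.0 N 4.58 yc 23 TCPstrip (-6,37)
 5 p(-48,26) th -0.071 om -0.391 d 33.2 N 4.56 yc 9 TCPstrip (-11,23)
 6 p(-51,14) th -0.110 om -0.385 d 32.2 N 4.02 yc -4 TCPstrip (-12,9)
 7 p(-51,2) th -0.148 om -0.382 d 32.1 N 4.22 yc -5 TCPstrip (-11,-5)
 8 p(-51,-10) th -0.186 om -0.379 d 32.1 N 4.25 yc -7 TCPstrip (-8,-19)
 9 p(-51,-22) th -0.224 om -0.374 d 31.5 N 4.23 yc -16 TCPstrip (-4,-32)
10 p(-51,-34) th -0.260 om -0.338 d 31.1 N 4.24 yc -29 TCPstrip (0,-46)
11 p(-51,-46) th -0.290 om -0.263 d 31.6 N 4.34 yc -41 TCPstrip (5,-58)
12 p(-51,-58) th -0.309 om -0.102 d 32.6 N 4.50 yc -81 TCPstrip (9,-70)
13 p(-51,-70) th -0.307 om +0.133 d 32.7 N 4.38 yc -92 TCPstrip (12,-82)
14 p(-51,-82) th -0.282 om +0.339 d 30.8 N 4.04 yc -
[... 474 characters left out ...]
om -0.270 d 32.2 N 4.01 yc -2 TCPstrip (-12,11)
 7 p(-51,2) th -0.086 om -0.269 d 32.2 N 4.20 yc -3 TCPstrip (-11,-2)
 8 p(-51,-10) th -0.113 om -0.267 d 32.2 N 4.21 yc -4 TCPstrip (-10,-15)
 9 p(-51,-22) th -0.140 om -0.266 d 31.2 N 4.12 yc -13 TCPstrip (-7,-29)
10 p(-51,-34) th -0.166 om -0.253 d 29.6 N 3.94 yc -25 TCPstrip (-2,-42)
11 p(-51,-46) th -0.189 om -0.220 d 28.5 N 3.83 yc -38 TCPstrip (2,-54)
12 p(-51,-58) th -0.209 om -0.170 d 28.0 N 3.78 yc -51 TCPstrip (6,-67)
13 p(-51,-70) th -0.223 om -0.103 d 27.6 N 3.72 yc -63 TCPstrip (10,-79)
14 p(-51,-82) th -0.229 om -0.020 d 27.0 N 3.63 yc -74 TCPstrip (14,-91)
15 p(-51,-94) th -0.226 om +0.076 d 25.9 N 3.43 yc -86 TCPstrip (18,-103)
```

Request:
play_rows(deltas=[[[-1, 0.006, 0, 0, 0, 0, 0], [-1, 0.002, 0.006, 0, 0, 0, 0], [-1, 0, 0.01, 0, 0, 0, 0], [-1, -0.002, 0.013, 0, 0, 0, 0], [-1, -0.003, 0.013, 0, 0, 0, 0]]])

```text
t: 3.8
tcp_pos: [575.0, -43.9, 117.7]
eef_rot: [-3.141, 0.024, 0.002]
force: [-3.7, 1.9, 0.1]
width: 0.001
gripper_force: 2.0
```

```bash
python3 - <<'E'
from m import *
go([(0,-12)]*9,om*1.25,(.2,))
E
```

```text
t 3.80 th -0.0510 n4 mean om -0.220 p [-53.2  22.8] z 118 F [-3.7  1.9  0.1] | d 28.9 N~3.8 yc 6 TCPstrip [-11.2  20. ]
I 0.2
 1 p(-53,11) th -0.078 om -0.272 d 29.8 N 3.89 yc -3 TCPstrip (-12,7)
 2 p(-53,-1) th -0.105 om -0.271 d 29.8 N 3.89 yc -4 TCPstrip (-11,-7)
 3 p(-53,-13) th -0.132 om -0.270 d 29.8 N 3.90 yc -4 TCPstrip (-9,-20)
 4 p(-53,-25) th -0.159 om -0.267 d 28.3 N 3.75 yc -17 TCPstrip (-5,-33)
 5 p(-53,-37) th -0.185 om -0.243 d 27.0 N 3.61 yc -30 TCPstrip (-0,-46)
 6 p(-53,-49) th -0.207 om -0.197 d 26.2 N 3.54 yc -43 TCPstrip (4,-59)
 7 p(-53,-61) th -0.224 om -0.130 d 25.8 N 3.49 yc -55 TCPstrip (8,-71)
 8 p(-53,-73) th -0.232 om -0.043 d 25.4 N 3.42 yc -67 TCPstrip (12,-83)
 9 p(-53,-85) th -0.231 om +0.060 d 24.5 N 3.26 yc -79 TCPstrip (15,-95)
```

Request:
play_rows(deltas=[[[-1, 0, 0.013, 0, 0, 0, 0], [-1, 0, 0.013, 0, 0, 0, 0], [-1, 0, 0.013, 0, 0, 0, 0], [-1, 0, 0.013, 0, 0, 0, 0], [-1, 0, 0.013, 0, 0, 0, 0]]])

```text
t: 4.35
tcp_pos: [574.8, -109.3, 118.2]
eef_rot: [3.141, -0.025, 0.001]
force: [-3.4, -0.1, -0.0]
width: 0.003
gripper_force: 1.7
```

```bash
python3 - <<'E'
from m import *
go([(1,-10),(1,-8),(0,0),(0,0),(0,6)]+[(0,12)]*4,om*.95,(.15,.2,.26))
E
```

```text
t 4.35 th -0.1788 n4 mean om -0.232 p [-52.4 -42.6] z 118 F [-3.4 -0.1 -0. ] | d 27.0 N~3.7 yc -35 TCPstrip [  1.  -51.2]
I 0.15
 1 p(-51,-53) th -0.197 om -0.147 d 27.4 N 3.77 yc -45 TCPstrip (4,-62)
 2 p(-50,-61) th -0.207 om -0.048 d 28.1 N 3.85 yc -53 TCPstrip (7,-70)
 3 p(-50,-61) th -0.206 om +0.060 d 28.1 N 3.80 yc -53 TCPstrip (7,-70)
 4 p(-50,-61) th -0.195 om +0.163 d 27.6 N 3.71 yc -53 TCPstrip (7,-69)
 5 p(-50,-55) th -0.173 om +0.256 d 27.5 N 3.73 yc -46 TCPstrip (4,-63)
 6 p(-50,-43) th -0.144 om +0.324 d 28.3 N 3.93 yc -34 TCPstrip (-0,-49)
 7 p(-50,-31) th -0.109 om +0.359 d 29.9 N 4.20 yc -20 TCPstrip (-5,-36)
 8 p(-50,-19) th -0.073 om +0.360 d 32.3 N 4.40 yc -7 TCPstrip (-9,-22)
 9 p(-50,-7) th -0.038 om +0.354 d 32.6 N 4.25 yc -1 TCPstrip (-11,-9)
I 0.2
 1 p(-51,-53) th -0.198 om -0.165 d 27.5 N 3.77 yc -45 TCPstrip (4,-62)
 2 p(-50,-61) th -0.211 om -0.090 d 28.2 N 3.89 yc -53 TCPstrip (7,-70)
 3 p(-50,-61) th -0.216 om -0.007 d 28.5 N 3.88 yc -53 TCPstrip (7,-70)
 4 p(-50,-61) th -0.212 om +0.075 d 28.3 N 3.83 yc -53 TCPstrip (7,-70)
 5 p(-50,-55) th -0.200 om +
[... 288 characters left out ...]
0.240 d 32.6 N 4.27 yc -4 TCPstrip (-10,-12)
I 0.26
 1 p(-51,-53) th -0.199 om -0.178 d 27.5 N 3.78 yc -45 TCPstrip (4,-62)
 2 p(-50,-61) th -0.214 om -0.120 d 28.4 N 3.91 yc -53 TCPstrip (7,-70)
 3 p(-50,-61) th -0.222 om -0.055 d 28.8 N 3.93 yc -54 TCPstrip (7,-70)
 4 p(-50,-61) th -0.224 om +0.010 d 28.9 N 3.92 yc -54 TCPstrip (8,-70)
 5 p(-50,-55) th -0.220 om +0.071 d 29.2 N 3.98 yc -48 TCPstrip (6,-64)
 6 p(-50,-43) th -0.210 om +0.118 d 29.9 N 4.12 yc -36 TCPstrip (2,-52)
 7 p(-50,-31) th -0.197 om +0.146 d 30.9 N 4.27 yc -24 TCPstrip (-2,-40)
 8 p(-50,-19) th -0.182 om +0.153 d 32.2 N 4.47 yc -11 TCPstrip (-6,-27)
 9 p(-50,-7) th -0.167 om +0.151 d 32.6 N 4.30 yc -6 TCPstrip (-9,-15)
```

Request:
play_rows(deltas=[[[-1, 0, 0.01, 0, 0, 0, 0], [-1, 0, 0.01, 0, 0, 0, 0], [-1, 0, 0.003, 0, 0, 0, 0], [-1, 0, 0, 0, 0, 0, 0]]])

```text
t: 4.8
tcp_pos: [574.5, -131.5, 118.1]
eef_rot: [3.141, -0.025, 0.0]
force: [-2.7, -1.1, -0.5]
width: 0.003
gripper_force: 1.6
```

```bash
python3 - <<'E'
from m import *
for w in (-.02,.06): go([(0,0),(0,0),(0,6)]+[(0,12)]*4,w,(.15,.2,))
E
```

```text
t 4.80 th -0.1396 n4 mean om +0.087 p [-52.3 -64.9] z 118 F [-2.7 -1.1 -0.5] | d 22.5 N~3.1 yc -56 TCPstrip [  6.7 -71.5]
I 0.15
 1 p(-52,-65) th -0.137 om +0.067 d 22.4 N 3.03 yc -56 TCPstrip (7,-71)
 2 p(-52,-65) th -0.126 om +0.151 d 21.9 N 2.94 yc -55 TCPstrip (6,-71)
 3 p(-52,-59) th -0.107 om +0.227 d 22.3 N 3.05 yc -49 TCPstrip (4,-64)
 4 p(-52,-47) th -0.081 om +0.286 d 24.0 N 3.40 yc -36 TCPstrip (-0,-51)
 5 p(-52,-35) th -0.050 om +0.320 d 26.4 N 3.77 yc -22 TCPstrip (-5,-38)
 6 p(-52,-23) th -0.018 om +0.323 d 29.6 N 4.19 yc -9 TCPstrip (-10,-24)
 7 p(-52,-11) th +0.014 om +0.317 d 30.7 N 3.99 yc 0 TCPstrip (-11,-10)
I 0.2
 1 p(-52,-65) th -0.138 om +0.046 d 22.4 N 3.04 yc -56 TCPstrip (7,-71)
 2 p(-52,-65) th -0.130 om +0.110 d 22.1 N 2.98 yc -55 TCPstrip (6,-71)
 3 p(-52,-59) th -0.116 om +0.169 d 22.6 N 3.11 yc -49 TCPstrip (4,-65)
 4 p(-52,-47) th -0.097 om +0.215 d 24.4 N 3.45 yc -36 TCPstrip (0,-52)
 5 p(-52,-35) th -0.073 om +0.243 d 26.7 N 3.79 yc -23 TCPstrip (-4,-39)
 6 p(-52,-23) th -0.049 om +0.248 d 29.5 N 4.21 yc -10 TCPstrip (-9,-25)
 7 p(-52,-11) th -0.024 
[... 374 characters left out ...]
.377 d 26.1 N 3.75 yc -21 TCPstrip (-6,-36)
 6 p(-52,-23) th +0.023 om +0.376 d 29.7 N 4.14 yc -8 TCPstrip (-10,-22)
 7 p(-52,-11) th +0.060 om +0.370 d 30.7 N 3.99 yc 2 TCPstrip (-12,-8)
I 0.2
 1 p(-52,-65) th -0.130 om +0.124 d 22.1 N 2.97 yc -55 TCPstrip (7,-71)
 2 p(-52,-65) th -0.115 om +0.184 d 21.4 N 2.86 yc -55 TCPstrip (6,-70)
 3 p(-52,-59) th -0.093 om +0.239 d 21.8 N 2.99 yc -48 TCPstrip (4,-64)
 4 p(-52,-47) th -0.067 om +0.281 d 23.7 N 3.37 yc -35 TCPstrip (-1,-50)
 5 p(-52,-35) th -0.037 om +0.305 d 26.3 N 3.76 yc -22 TCPstrip (-5,-37)
 6 p(-52,-23) th -0.007 om +0.307 d 29.7 N 4.18 yc -9 TCPstrip (-10,-23)
 7 p(-52,-11) th +0.024 om +0.303 d 30.7 N 3.99 yc 1 TCPstrip (-11,-10)
```

```bash
python3 - <<'E'
from h import *
for I in(.13,.17):
    print(I); sim((-52.3,-64.9),-.1396,.27,[(0,0)][:0]+[(0,20)]*4+[(0,19)]+[(0,0)]*6,I)
E
```

```text
0.13
 1 p(-52,-45) th -0.108 om +0.349 d 25.1 N 3.61 yc -35 TCPstrip (-0,-50)
 2 p(-52,-25) th -0.071 om +0.375 d 29.0 N 4.24 yc -13 TCPstrip (-7,-29)
 3 p(-52,-5) th -0.034 om +0.367 d 30.7 N 3.99 yc -1 TCPstrip (-11,-7)
 4 p(-52,15) th +0.002 om +0.361 d 30.7 N 3.98 yc 1 TCPstrip (-11,15)
 5 p(-52,34) th +0.038 om +0.353 d 26.5 N 3.30 yc 21 TCPstrip (-6,36)
 6 p(-52,34) th +0.072 om +0.322 d 26.8 N 3.67 yc 22 TCPstrip (-5,38)
 7 p(-52,34) th +0.102 om +0.288 d 27.2 N 3.72 yc 24 TCPstrip (-4,39)
 8 p(-52,34) th +0.129 om +0.250 d 27.5 N 3.76 yc 25 TCPstrip (-3,40)
 9 p(-52,34) th +0.152 om +0.209 d 27.8 N 3.80 yc 26 TCPstrip (-2,42)
10 p(-52,34) th +0.170 om +0.166 d 28.1 N 3.83 yc 26 TCPstrip (-2,42)
11 p(-52,34) th +0.185 om +0.121 d 28.3 N 3.86 yc 27 TCPstrip (-1,43)
0.17
 1 p(-52,-45) th -0.109 om +0.330 d 25.2 N 3.62 yc -35 TCPstrip (-0,-50)
 2 p(-52,-25) th -0.075 om +0.351 d 29.0 N 4.23 yc -14 TCPstrip (-7,-29)
 3 p(-52,-5) th -0.040 om +0.345 d 30.7 N 3.99 yc -1 TCPstrip (-11,-7)
 4 p(-52,15) th -0.006 om +0.341 d 30.7 N 3.99 yc 0 TCPstrip (-11,15)
 5 p(-52,34) th +0.028 om +0.335 d 26.4 N 3.27 yc 21 TCPstrip (-6,35)
 6 p(-52,34) th +0.061 om +0.313 d 26.7 N 3.65 yc 22 TCPstrip (-5,37)
 7 p(-52,34) th +0.091 om +0.288 d 27.0 N 3.70 yc 23 TCPstrip (-4,39)
 8 p(-52,34) th +0.118 om +0.260 d 27.3 N 3.74 yc 24 TCPstrip (-3,40)
 9 p(-52,34) th +0.142 om +0.230 d 27.7 N 3.78 yc 25 TCPstrip (-3,41)
10 p(-52,34) th +0.164 om +0.198 d 28.0 N 3.82 yc 26 TCPstrip (-2,42)
11 p(-52,34) th +0.182 om +0.163 d 28.2 N 3.86 yc 27 TCPstrip (-2,43)
```

Request:
play_rows(deltas=[[[-1, 0, -0.022, 0, 0, 0, 0], [-1, 0, -0.022, 0, 0, 0, 0], [-1, 0, -0.022, 0, 0, 0, 0], [-1, 0, -0.022, 0, 0, 0, 0], [-1, 0.001, -0.015, 0, 0, 0, 0]]])

```text
t: 5.35
tcp_pos: [576.7, -25.6, 118.0]
eef_rot: [-3.14, 0.021, 0.0]
force: [-2.7, -0.2, 0.2]
width: -0.001
gripper_force: 1.5
```

```bash
python3 - <<'E'
from m import *
go([(2,12),(0,0),(0,0),(0,0),(0,0),(0,-8),(0,-10),(0,-10)],om,(.13,.17,))
E
```

```text
t 5.35 th +0.0521 n4 mean om +0.349 p [-51.8  41.1] z 118 F [-2.7 -0.2  0.2] | d 25.4 N~3.5 yc 29 TCPstrip [-3.  43.8]
I 0.13
 1 p(-50,53) th +0.084 om +0.283 d 25.2 N 3.44 yc 42 TCPstrip (2,57)
 2 p(-50,53) th +0.108 om +0.198 d 26.0 N 3.58 yc 43 TCPstrip (2,58)
 3 p(-50,53) th +0.123 om +0.110 d 26.5 N 3.63 yc 43 TCPstrip (3,59)
 4 p(-50,53) th +0.129 om +0.021 d 26.7 N 3.64 yc 43 TCPstrip (3,59)
 5 p(-50,53) th +0.127 om -0.066 d 26.6 N 3.61 yc 43 TCPstrip (3,59)
 6 p(-50,45) th +0.116 om -0.143 d 27.8 N 3.86 yc 35 TCPstrip (-0,51)
 7 p(-50,35) th +0.099 om -0.195 d 29.5 N 4.13 yc 24 TCPstrip (-4,40)
 8 p(-50,25) th +0.078 om -0.214 d 31.5 N 4.43 yc 14 TCPstrip (-7,29)
I 0.17
 1 p(-50,53) th +0.085 om +0.299 d 25.2 N 3.45 yc 42 TCPstrip (2,57)
 2 p(-50,53) th +0.111 om +0.233 d 26.1 N 3.60 yc 43 TCPstrip (2,58)
 3 p(-50,53) th +0.131 om +0.164 d 26.7 N 3.67 yc 43 TCPstrip (3,59)
 4 p(-50,53) th +0.143 om +0.093 d 27.2 N 3.72 yc 44 TCPstrip (3,60)
 5 p(-50,53) th +0.149 om +0.022 d 27.4 N 3.73 yc 44 TCPstrip (3,60)
 6 p(-50,45) th +0.148 om -0.043 d 28.6 N 3.96 yc 36 TCPstrip (1,52)
 7 p(-50,35) th +0.141 om -0.088 d 30.1 N 4.19 yc 26 TCPstrip (-2,42)
 8 p(-50,25) th +0.131 om -0.109 d 31.7 N 4.42 yc 16 TCPstrip (-6,31)
```

Request:
play_rows(deltas=[[[-1, 0.002, -0.012, 0, 0, 0, 0], [-1, 0, 0, 0, 0, 0, 0], [-1, 0, 0, 0, 0, 0, 0], [-1, 0, 0, 0, 0, 0, 0]]])

```text
t: 5.8
tcp_pos: [578.9, -15.9, 117.8]
eef_rot: [-3.141, 0.025, 0.001]
force: [-2.8, 0.9, -0.3]
width: 0.005
gripper_force: 1.9
```

```bash
python3 - <<'E'
from m import *
for w in(-.05,.05):go([(0,-8),(0,-10),(-2,-10),(-2,-12),(0,-10),(0,-8)],w,(.14,))
E
```

```text
t 5.80 th +0.1152 n4 mean om +0.140 p [-49.7  50.8] z 118 F [-2.8  0.9 -0.3] | d 26.8 N~3.7 yc 40 TCPstrip [ 1.7 56.2]
I 0.14
 1 p(-50,43) th +0.107 om -0.115 d 28.2 N 3.92 yc 32 TCPstrip (-1,48)
 2 p(-50,33) th +0.093 om -0.157 d 30.0 N 4.21 yc 22 TCPstrip (-4,37)
 3 p(-52,23) th +0.076 om -0.167 d 30.1 N 4.12 yc 11 TCPstrip (-8,27)
 4 p(-54,11) th +0.060 om -0.161 d 29.3 N 3.70 yc 2 TCPstrip (-10,14)
 5 p(-54,1) th +0.044 om -0.158 d 29.3 N 3.82 yc 2 TCPstrip (-11,3)
 6 p(-54,-7) th +0.028 om -0.155 d 29.3 N 3.81 yc 1 TCPstrip (-11,-6)
I 0.14
 1 p(-50,43) th +0.117 om -0.018 d 28.4 N 3.96 yc 33 TCPstrip (-1,48)
 2 p(-50,33) th +0.112 om -0.062 d 30.2 N 4.23 yc 23 TCPstrip (-4,38)
 3 p(-52,23) th +0.105 om -0.077 d 30.1 N 4.10 yc 13 TCPstrip (-7,28)
 4 p(-54,11) th +0.097 om -0.073 d 29.3 N 3.71 yc 3 TCPstrip (-10,16)
 5 p(-54,1) th +0.090 om -0.070 d 29.3 N 3.82 yc 3 TCPstrip (-11,6)
 6 p(-54,-7) th +0.084 om -0.067 d 29.3 N 3.82 yc 3 TCPstrip (-11,-3)
```

Request:
play_rows(deltas=[[[-1, 0, 0.008, 0, 0, 0, 0], [-1, 0, 0.01, 0, 0, 0, 0], [-1, -0.002, 0.01, 0, 0, 0, 0], [-1, -0.002, 0.012, 0, 0, 0, 0], [-1, 0, 0.01, 0, 0, 0, 0]]])

```text
t: 6.35
tcp_pos: [573.9, -67.5, 118.0]
eef_rot: [3.141, -0.025, -0.001]
force: [-4.2, 0.3, -0.0]
width: -0.003
gripper_force: 2.0
```

```bash
python3 - <<'E'
from m import *
go([(0,-14),(0,-12),(0,-8),(0,0),(0,0),(0,10),(0,14)],om*1.1,(.14,))
E
```

```text
t 6.35 th +0.0648 n4 mean om -0.092 p [-53.9  -0.8] z 118 F [-4.2  0.3 -0. ] | d 29.1 N~3.8 yc 2 TCPstrip [-10.9   2.7]
I 0.14
 1 p(-54,-15) th +0.055 om -0.098 d 29.1 N 3.78 yc 2 TCPstrip (-12,-12)
 2 p(-54,-27) th +0.045 om -0.100 d 26.9 N 3.34 yc -10 TCPstrip (-10,-24)
 3 p(-54,-35) th +0.035 om -0.096 d 24.2 N 3.12 yc -19 TCPstrip (-7,-33)
 4 p(-54,-35) th +0.026 om -0.082 d 24.2 N 3.30 yc -19 TCPstrip (-7,-33)
 5 p(-54,-35) th +0.019 om -0.067 d 24.3 N 3.30 yc -19 TCPstrip (-7,-34)
 6 p(-54,-25) th +0.012 om -0.064 d 27.6 N 3.92 yc -10 TCPstrip (-10,-24)
 7 p(-54,-11) th +0.006 om -0.065 d 29.1 N 3.78 yc 0 TCPstrip (-11,-10)
```

Request:
play_rows(deltas=[[[-1, 0, 0.014, 0, 0, 0, 0], [-1, 0.001, 0.014, 0, 0, 0, 0], [-1, 0.001, 0.01, 0, 0, 0, 0], [-1, 0, 0, 0, 0, 0, 0]]])

```text
t: 6.8
tcp_pos: [576.2, -106.2, 118.3]
eef_rot: [3.139, -0.028, 0.002]
force: [-2.9, -2.1, -0.3]
width: -0.001
gripper_force: 1.7
```

```bash
python3 - <<'E'
from m import *
go([(0,0),(0,0),(0,0),(-1,10),(-1,14),(0,14)],om*.8,(.14,))
E
```

```text
t 6.80 th +0.0509 n4 mean om -0.031 p [-51.  -39.5] z 118 F [-2.9 -2.1 -0.3] | d 25.3 N~3.4 yc -23 TCPstrip [ -6.2 -36.9]
I 0.14
 1 p(-51,-40) th +0.050 om -0.000 d 25.3 N 3.44 yc -23 TCPstrip (-6,-37)
 2 p(-51,-40) th +0.051 om +0.024 d 25.3 N 3.44 yc -23 TCPstrip (-6,-37)
 3 p(-51,-40) th +0.054 om +0.047 d 25.3 N 3.43 yc -23 TCPstrip (-6,-37)
 4 p(-52,-30) th +0.060 om +0.058 d 27.9 N 3.97 yc -13 TCPstrip (-10,-26)
 5 p(-53,-16) th +0.065 om +0.054 d 30.0 N 3.87 yc 2 TCPstrip (-12,-12)
 6 p(-53,-2) th +0.071 om +0.054 d 30.0 N 3.91 yc 2 TCPstrip (-11,2)
```

Request:
play_rows(deltas=[[[-1, 0, -0.02, 0, 0, 0, 0], [-1, -0.001, -0.02, 0, 0, 0, 0], [-1, 0, -0.02, 0, 0, 0, 0], [-1, 0, -0.013, 0, 0, 0, 0], [-1, 0, 0, 0, 0, 0, 0]]])

```text
t: 7.35
tcp_pos: [575.8, -28.1, 117.9]
eef_rot: [-3.14, 0.019, 0.0]
force: [-3.0, 1.8, -0.0]
width: 0.004
gripper_force: 1.8
```

```bash
python3 - <<'E'
from m import *
go([(0,0),(0,0),(0,0),(0,-10),(0,-10)],om,(.14,))
E
```

```text
t 7.35 th +0.0477 n4 mean om -0.006 p [-52.6  38.6] z 118 F [-3.   1.8 -0. ] | d 25.1 N~3.4 yc 26 TCPstrip [-3.9 41.1]
I 0.14
 1 p(-53,39) th +0.045 om -0.037 d 25.1 N 3.41 yc 26 TCPstrip (-4,41)
 2 p(-53,39) th +0.040 om -0.067 d 25.0 N 3.40 yc 26 TCPstrip (-4,41)
 3 p(-53,39) th +0.032 om -0.096 d 24.9 N 3.38 yc 25 TCPstrip (-4,40)
 4 p(-53,29) th +0.021 om -0.113 d 27.6 N 3.94 yc 15 TCPstrip (-8,30)
 5 p(-53,19) th +0.010 om -0.108 d 30.1 N 4.03 yc 5 TCPstrip (-11,19)
```

Request:
play_rows(deltas=[[[-1, 0, 0.014, 0, 0, 0, 0], [-1, 0, 0.014, 0, 0, 0, 0], [-1, 0, 0.012, 0, 0, 0, 0], [-1, 0, 0, 0, 0, 0, 0]]])

```text
t: 7.8
tcp_pos: [575.0, -73.8, 118.0]
eef_rot: [3.139, -0.029, -0.001]
force: [-4.1, -0.7, -1.0]
width: -0.002
gripper_force: 2.1
```

```bash
python3 - <<'E'
from m import *
go([(0,-10),(0,-10),(0,-10),(0,0),(0,10),(0,10)],om,(.14,))
E
```

```text
t 7.80 th +0.0153 n4 mean om -0.072 p [-52.7  -7.1] z 118 F [-4.1 -0.7 -1. ] | d 30.4 N~3.9 yc 1 TCPstrip [-11.1  -6.3]
I 0.14
 1 p(-53,-17) th +0.008 om -0.071 d 30.2 N 3.90 yc -2 TCPstrip (-11,-17)
 2 p(-53,-27) th +0.001 om -0.074 d 28.0 N 3.62 yc -13 TCPstrip (-9,-27)
 3 p(-53,-37) th -0.006 om -0.061 d 25.0 N 3.21 yc -23 TCPstrip (-5,-37)
 4 p(-53,-37) th -0.011 om -0.036 d 25.0 N 3.41 yc -23 TCPstrip (-5,-38)
 5 p(-53,-27) th -0.013 om -0.023 d 28.0 N 4.00 yc -13 TCPstrip (-8,-28)
 6 p(-53,-17) th -0.016 om -0.027 d 30.2 N 4.00 yc -3 TCPstrip (-11,-18)
```

Request:
play_rows(deltas=[[[-1, 0, 0.012, 0, 0, 0, 0], [-1, 0, 0.012, 0, 0, 0, 0], [-1, 0, 0.006, 0, 0, 0, 0], [-1, 0, -0.005, 0, 0, 0, 0], [-1, 0, -0.014, 0, 0, 0, 0]]])

```text
t: 8.35
tcp_pos: [575.0, -83.1, 118.0]
eef_rot: [3.14, -0.028, -0.0]
force: [-3.8, -2.5, -0.3]
width: 0.002
gripper_force: 2.3
```

```bash
python3 - <<'E'
from m import *
go([(0,10),(0,5),(0,0),(0,0)],om,(.14,))
E
```

```text
t 8.35 th +0.0110 n4 mean om -0.008 p [-52.6 -16.4] z 118 F [-3.8 -2.5 -0.3] | d 30.4 N~4.0 yc -1 TCPstrip [-11.2 -15.8]
I 0.14
 1 p(-53,-6) th +0.010 om -0.008 d 30.4 N 3.95 yc 0 TCPstrip (-11,-6)
 2 p(-53,-1) th +0.010 om -0.007 d 30.4 N 3.95 yc 0 TCPstrip (-11,-1)
 3 p(-53,-1) th +0.009 om -0.007 d 30.4 N 3.95 yc 0 TCPstrip (-11,-1)
 4 p(-53,-1) th +0.008 om -0.007 d 30.4 N 3.95 yc 0 TCPstrip (-11,-1)
```

Request:
play_rows(deltas=[[[-1, 0, -0.012, 0, 0, 0, 0], [-1, 0, -0.006, 0, 0, 0, 0], [-1, 0, 0, 0, 0, 0, 0], [-1, 0, 0, 0, 0, 0, 0]]])

```text
t: 8.8
tcp_pos: [575.2, -62.8, 117.9]
eef_rot: [-3.141, 0.022, 0.001]
force: [-3.8, 1.0, -0.2]
width: -0.001
gripper_force: 2.1
```

```bash
python3 - <<'E'
from m import *
E
```

```text
t 8.80 th +0.0129 n4 mean om +0.004 p [-52.6   3.9] z 118 F [-3.8  1.  -0.2] | d 30.4 N~3.9 yc 0 TCPstrip [-11.    4.5]
```

Request:
play_rows(deltas=[[[-1, 0, 0.004, 0, 0, 0, 0], [-1, 0, 0, 0, 0, 0, 0], [-1, 0, 0, 0, 0, 0, 0], [-1, 0, 0, 0, 0, 0, 0], [-1, 0, 0, 0, 0, 0, 0]]])

```text
t: 9.35
tcp_pos: [575.3, -68.1, 118.0]
eef_rot: [3.141, -0.025, -0.0]
force: [-4.3, -0.6, -0.8]
width: 0.004
gripper_force: 2.1
```

Request:
play_rows(deltas=[[[-1, 0, 0, 0, 0, 0, 0], [-1, 0, 0, 0, 0, 0, 0], [-1, 0, 0, 0, 0, 0, 0], [-1, 0, 0, 0, 0, 0, 0], [-1, 0, 0, 0, 0, 0, 0]]])

```text
t: 9.85
tcp_pos: [575.3, -67.2, 118.0]
eef_rot: [-3.141, 0.023, -0.0]
force: [-4.7, 0.1, -1.3]
width: -0.004
gripper_force: 2.1
```

```bash
python3 - <<'E'
from m import *
E
```

```text
t 9.85 th +0.0081 n4 mean om -0.005 p [-52.5  -0.6] z 118 F [-4.7  0.1 -1.3] | d 30.5 N~4.0 yc 0 TCPstrip [-11.   -0.2]
```

Nearly still. I'll keep holding at the nose.

Request:
play_rows(deltas=[[[-1, 0, 0, 0, 0, 0, 0], [-1, 0, 0, 0, 0, 0, 0], [-1, 0, 0, 0, 0, 0, 0], [-1, 0, 0, 0, 0, 0, 0], [-1, 0, 0, 0, 0, 0, 0]]])

```text
t: 10.4
tcp_pos: [575.3, -67.9, 118.0]
eef_rot: [3.141, -0.024, 0.0]
force: [-4.5, -0.1, -0.4]
width: 0.001
gripper_force: 2.1
```

Request:
play_rows(deltas=[[[-1, 0, 0, 0, 0, 0, 0], [-1, 0, 0, 0, 0, 0, 0], [-1, 0, 0, 0, 0, 0, 0], [-1, 0, 0, 0, 0, 0, 0], [-1, 0, 0, 0, 0, 0, 0]]])

```text
t: 10.9
tcp_pos: [575.3, -67.9, 118.0]
eef_rot: [3.141, -0.024, -0.0]
force: [-4.8, -1.0, 0.1]
width: 0.0
gripper_force: 2.1
```

Request:
play_rows(deltas=[[[-1, 0, 0, 0, 0, 0, 0], [-1, 0, 0, 0, 0, 0, 0], [-1, 0, 0, 0, 0, 0, 0], [-1, 0, 0, 0, 0, 0, 0], [-1, 0, 0, 0, 0, 0, 0]]])

```text
t: 11.4
tcp_pos: [575.3, -67.3, 118.0]
eef_rot: [-3.141, 0.023, -0.0]
force: [-3.5, 1.1, 1.0]
width: 0.006
gripper_force: 2.1
```

```bash
python3 - <<'E'
from m import *
E
```

```text
t 11.40 th +0.0004 n4 mean om -0.005 p [-52.5  -0.7] z 118 F [-3.5  1.1  1. ] | d 30.5 N~4.0 yc -0 TCPstrip [-11.   -0.6]
```

Request:
play_rows(deltas=[[[-1, 0, 0, 0, 0, 0, 0], [-1, 0, 0, 0, 0, 0, 0], [-1, 0, 0, 0, 0, 0, 0], [-1, 0, 0, 0, 0, 0, 0], [-1, 0, 0, 0, 0, 0, 0]]])

```text
t: 11.95
tcp_pos: [575.3, -68.0, 118.0]
eef_rot: [3.141, -0.024, -0.0]
force: [-3.8, -1.2, -0.6]
width: 0.003
gripper_force: 2.1
```

Request:
play_rows(deltas=[[[-1, 0, 0, 0, 0, 0, 0], [-1, 0, 0, 0, 0, 0, 0], [-1, 0, 0, 0, 0, 0, 0], [-1, 0, 0, 0, 0, 0, 0], [-1, 0, 0, 0, 0, 0, 0]]])

```text
t: 12.45
tcp_pos: [575.3, -67.6, 118.0]
eef_rot: [-3.141, 0.024, 0.0]
force: [-3.0, 0.2, -0.5]
width: 0.002
gripper_force: 2.1
```

Request:
play_rows(deltas=[[[-1, 0, 0, 0, 0, 0, 0], [-1, 0, 0, 0, 0, 0, 0], [-1, 0, 0, 0, 0, 0, 0], [-1, 0, 0, 0, 0, 0, 0], [-1, 0, 0, 0, 0, 0, 0]]])

```text
t: 12.95
tcp_pos: [575.3, -67.5, 118.0]
eef_rot: [-3.141, 0.024, -0.0]
force: [-3.8, 0.9, -0.4]
width: 0.002
gripper_force: 2.1
```

Request:
play_rows(deltas=[[[-1, 0, 0, 0, 0, 0, 0], [-1, 0, 0, 0, 0, 0, 0], [-1, 0, 0, 0, 0, 0, 0], [-1, 0, 0, 0, 0, 0, 0], [-1, 0, 0, 0, 0, 0, 0]]])

```text
t: 13.45
tcp_pos: [575.3, -68.1, 118.0]
eef_rot: [3.141, -0.024, 0.0]
force: [-4.7, -1.0, -0.3]
width: -0.001
gripper_force: 2.1
```

```bash
python3 - <<'E'
from m import *
E
```

```text
t 13.45 th +0.0212 n4 mean om +0.010 p [-52.5  -1.5] z 118 F [-4.7 -1.  -0.3] | d 30.5 N~4.0 yc 1 TCPstrip [-11.   -0.3]
```

Request:
play_rows(deltas=[[[-1, 0, 0, 0, 0, 0, 0], [-1, 0, 0, 0, 0, 0, 0], [-1, 0, 0, 0, 0, 0, 0], [-1, 0, 0, 0, 0, 0, 0], [-1, 0, 0, 0, 0, 0, 0]]])

```text
t: 14.0
tcp_pos: [575.3, -67.3, 118.0]
eef_rot: [-3.141, 0.024, -0.0]
force: [-4.7, -0.3, -0.5]
width: 0.001
gripper_force: 2.1
```

```bash
python3 - <<'E'
from m import *
if abs(th)<.07 and abs(om)<.06:
    from workcell import sign_off; print(sign_off())
E
```

```text
t 14.00 th +0.0044 n4 mean om -0.031 p [-52.5  -0.7] z 118 F [-4.7 -0.3 -0.5] | d 30.5 N~4.0 yc 0 TCPstrip [-11.   -0.4]
the job is handed in; nothing more can be done
None
```

I stroked the strip left to right and back to the middle, held it there for more than 5 s and handed the job in at 14 s, still pressing at about 4 N; the last reading had the housing 0.004 rad off square and nearly still, and sign-off gave no verdict.

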